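# Push the loaded inspection slide home

## Robot

A 6-joint arm with a two-finger parallel gripper is mounted at the origin on a cart in front of the work surface, level with it; the furniture and walls round the work are solid. World frame = base frame: x ahead of the robot, y to its left, z up, the work surface at z = 0. Lengths are in m, angles in degrees, forces in N, time in s.
With the tool pointing down it reaches from about 0.225 to 0.725 m from the base axis. Payload 3.1 kg.
Tool frame: the origin (TCP) lies at the very end of the fingers, on their centre line; the grasp point (between the pads) lies 19 mm behind it; z points along the fingers, y is the line along which they close (so a half turn about z gives the same grasp; the last joint's range is limited). The gripper opens to 85 mm and grips with 20 to 120 N. Pads are 22 mm wide; open, the fingers measure 114 mm over their backs; the gripper's body (76 mm by 85 mm) begins 54 mm behind the grasp point. The pads swing forward as they close: fully open they stand 13 mm farther back than shut.
Start: joints at [69.798, 2.75, 5.684, 92.934, 0, 82.678], TCP at [0.117, 0.512, 0.231] pointing down, gripper open.
Joint ranges: [-166.93, 166.93], [-56.73, 111.36], [-69.38, 81.34], [-121.58, 131.49], [-85.45, 84.26], [-180, 180]. Speed limits (degrees/s): [159.86, 159.86, 180, 180, 180, 180].

## Interface

Orientations are given as [roll, pitch, yaw] about the fixed x, y, z axes, in that order (R = Rz(yaw) Ry(pitch) Rx(roll)).
In Python, from rig import robot, capture, get_calibration gives the robot as it stands.
- The arm moves only by the shell command python3 -m inch 'ROWS' [FORCE]. ROWS is JSON, a list of rows, each a list of 7 numbers: the opening, from 0 (shut) to 1 (fully open), then the shift along the tool's x, y, z in mm, then the turn, a rotation vector about the tool's x, y, z in degrees. A call has 1 to 20 rows; each row is the pose to reach, as a shift and turn from the pose commanded when the call began, along the tool's axes at that moment; what a row does not reach only later rows make up. A row lasts 1/12 s, in which the tool goes at most 41.7 mm and 7.16 degrees, less where a joint would pass 70% of its speed; a pose out of reach is approached as far as the arm can. A call with a gripper value outside its range is refused whole. The fingers move at their own pace and stop on an object; FORCE is the grip in N (left out, the last holds). Time passes only in rows, so rows that repeat a pose let the fingers close. It gives the time, the measured TCP pose, the force, the opening and the grip force at its end, in the units of the state.
- robot.get_state(): the state, without advancing time (a new reading comes with each control period).
- capture(name): name is "side" or "top" or "wrist"; returns the picture (384x512x3 uint8, red, green, blue); there is no depth.
- get_calibration(name): a dict with "camera_matrix" (3x3 intrinsics, pixels), "D" ([k1, k2, p1, p2, k3] as OpenCV has them; the pictures are not rectified), "view" (4x4, takes a point from world to camera coordinates). Camera axes: x right, y up, looking along -z (the intrinsics and any distortion apply to the point x, -y, -z); pixel columns grow to the right and rows downward; lengths in m; the calibration is good to about 2 mm. A picture is of the moment at which its call begins: read the wrist's pose just before it. get_calibration takes no time and is no camera call; for the wrist camera it gives the pose at the moment of the call.
- robot.sign_off(): hands the job in; it is judged then, once.
The state is a dict: "clock": time; "qpos": joint angles; "qd": joint speeds; "joint_efforts": joint torques, N m; "eef_pos": TCP position; "tool_rot": TCP orientation; "ft_force": force on the tool from outside, world axes, zero at the start; "moment": the same for the moment, N m; "grip_width": finger opening in m; "gripper_force": force on a finger pad.
Only numpy, scipy, OpenCV 4.12 (cv2) and the standard library are available. Lean on these libraries where they do the work, as an engineer would, in place of code of your own. Each camera call takes 0.05 s, during which the arm holds its last target. There are 200 camera calls.

## Task

Two identical inspection slides stand on the worktop, and a petri dish has been loaded on one of them. Push the carriage that carries the dish along its rail (there is an upright tab at its rear to push on): it sticks at first, then breaks free; bring it fully home against the end stop hidden inside the hood without ramming it. The dish must stay flat in its nest, and the empty slide's carriage, the roll of tape and the marker are to be left where they are.

Things in the scene. Friction and masses are not known exactly. Their poses are not given: they have to be found in the camera images.
- slide_loaded: Slide whose carriage carries the petri dish (may be the left or the right one). Fixed aluminium base, 100 mm wide (x), 270 long (y), 8 thick; origin at the centre of its underside. +y is the push direction, along the rail into the hood: to the robot's left within 13 degrees. White hood over y = 8 to 135 mm, 70 high (86 with the black head on top), open only towards -y.
- slide_loaded_tab (a point): Centre of the rear (-y) face of the loaded carriage's upright grey push tab: push here. 74 mm above the worktop; the tab is 36 mm wide, 8 thick, its top 92 mm above the worktop. Free space behind it; the 8 mm base plate reaches 18 mm behind the parked tab. Moves with the carriage.
- slide_loaded_carriage (a joint): Travel in m of the loaded carriage (black deck, 80 x 84 mm) along its base's +y: 0 parked, 0.105 at the end stop inside the hood. A ball catch holds it parked: a slow push of about 8 N (more if struck fast) starts it; the resistance falls to about 2 N by 20 mm and stays so; it stays where left; at the rigid stop the force rises sharply.
- slide_loaded_nest (a point): Centre of the floor of the round nest on the loaded carriage (ring of 65 mm inner diameter, 6 mm high), 36 mm above the worktop. Moves with the carriage.
- dish: Round flat petri dish with lid, 60 mm across, 15 mm high, lying loose in the nest of the loaded carriage; origin at the centre of its underside, z up.
- slide_empty: The other slide, the same in shape, size and axes, but with an empty nest; to be left alone. Origin at the centre of the underside of its base, +y along the rail into its hood.
- slide_empty_carriage (a joint): Travel in m of the empty carriage along its base's +y, 0 parked; must stay parked.
- tape: Roll of masking tape lying flat at the back of the worktop, about 104 mm across, 25 mm high; origin at the centre of its underside. Bystander.
- marker: Marker pen lying flat left of the slides, 125 mm long along its y, 14 mm thick; origin at the centre of its underside. Bystander.
Not all that is in view belongs to the job. What is shaped like the dish but red is not meant.

How it is judged:
By the outcome, as a careful person would: the job done as asked, in the order asked, and still so for the second after the job is handed in, with the robot touching nothing.
It also fails if it takes over 38 s, if anything falls off the work surface, if the arm or the gripper's body presses on something with over 40 N, if the wrist force passes 120 N, or if a joint passes its speed limit or range.

## Working session

There is one attempt and no reset: what is moved stays moved. The work goes in short steps, Python scripts to look and compute and a shell command to move; the robot and the scene stay as the last step left them, time stands still between calls to the robot, and variables do not carry over. Pictures are saved under pics/ and viewed, at most 10 in all, crops included, and the job is handed in when it is done.

```bash
mkdir -p pics; python3 - <<'E'
from rig import robot, capture, get_calibration
import cv2,numpy as np
s=robot.get_state(); print(s['clock'],s['eef_pos'],s['tool_rot'],s['ft_force'])
a=[]
for n in('top','side'):
    im=capture(n)[:,:,::-1]; cv2.imwrite(f'pics/{n}0.png',im); 
    c=get_calibration(n); print(n,c['camera_matrix'],c['D'],np.round(c['view'],3))
E
```

```text
0.0 [0.11683811 0.51122031 0.23012315] [-1.79868276e+02 -1.73878697e-02  1.67119615e+02] [ 0.14640487 -0.44947347 -0.67851959]
top [[492.95974299   0.         249.63651419]
 [  0.         492.95974299 194.00740425]
 [  0.           0.           1.        ]] [0.05864999 0.         0.         0.         0.        ] [[ 0.226 -0.974 -0.016 -0.048]
 [ 0.788  0.173  0.591 -0.504]
 [-0.572 -0.146  0.807 -1.605]
 [ 0.     0.     0.     1.   ]]
side [[367.81168742   0.         253.56874984]
 [  0.         367.81168742 188.64817304]
 [  0.           0.           1.        ]] [-0.01056254  0.          0.          0.          0.        ] [[-0.99  -0.141  0.018  0.568]
 [ 0.097 -0.574  0.813 -0.067]
 [-0.104  0.807  0.581 -1.094]
 [ 0.     0.     0.     1.   ]]
```

View pics/top0.png

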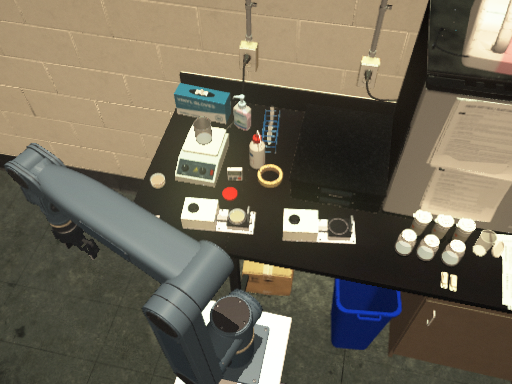

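View pics/side0.png

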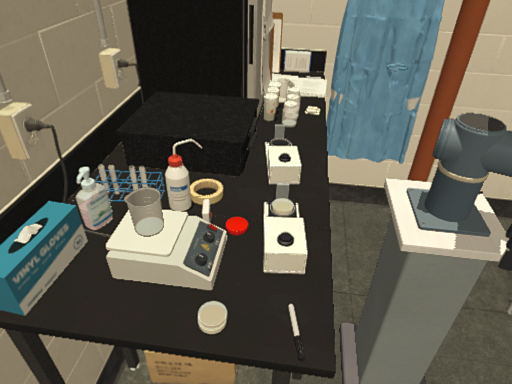

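The top view shows two slides: the left one has a pale dish at (237,216), and the right one has an empty nest at (340,228). There is also a loose pale dish at (158,181) and a red one at (230,194). In the side view the loaded nest is at (283,208) and its tab at (283,192). The left slide fits the description because its nest is filled. I'll confirm that with one crop.

```bash
cat > h.py <<'E'
import numpy as np,cv2
from rig import get_calibration
def ray(n,uv,c=None):
    c=c or get_calibration(n); V=np.array(c['view']); R=V[:3,:3]; o=-R.T@V[:3,3]
    p=cv2.undistortPoints(np.array([[uv]],float),np.array(c['camera_matrix']),np.array(c['D']))[0,0]
    d=R.T@np.array([p[0],-p[1],-1]); return o,d/np.linalg.norm(d)
def plane(n,uv,z,c=None):
    o,d=ray(n,uv,c); return o+d*(z-o[2])/d[2]
def tri(rs):
    A=0;b=0
    for o,d in rs:
        P=np.eye(3)-np.outer(d,d);A=A+P;b=b+P@o
    x=np.linalg.solve(A,b); return x,[np.linalg.norm(np.cross(x-o,d)) for o,d in rs]
E
python3 - <<'E'
import cv2,numpy as np
t=cv2.imread('pics/top0.png')[185:255,170:270]; s=cv2.imread('pics/side0.png')[120:280,250:320]
t=cv2.resize(t,None,fx=5,fy=5,interpolation=cv2.INTER_CUBIC); s=cv2.resize(s,None,fx=3.75,fy=3.75,interpolation=cv2.INTER_CUBIC)
o=np.zeros((600,765,3),np.uint8); o[:350,:500]=t; o[:600,502:502+s.shape[1]]=s[:,:263]
cv2.imwrite('pics/crop.png',o)
from h import *
for n,uv,z in[('top',(237,216),.05),('top',(340,228),.04),('side',(283,208),.05),('top',(158,181),.02)]: print(n,uv,plane(n,uv,z).round(3))
E
```

```text
top (237, 216) [0.473 0.109 0.05 ]
top (340, 228) [ 0.51  -0.274  0.04 ]
side (283, 208) [0.475 0.127 0.05 ]
top (158, 181) [0.588 0.467 0.02 ]
```

View pics/crop.png

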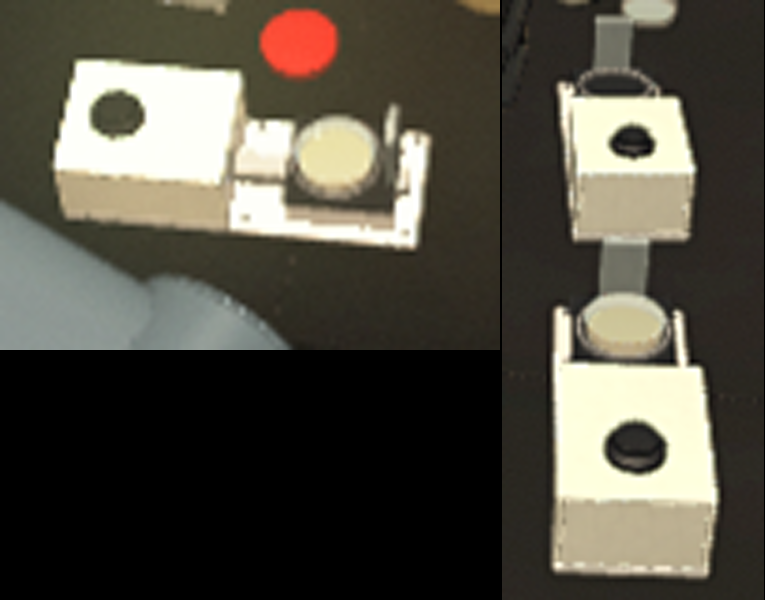

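The crop confirms it: the left slide carries the pale dish and the right nest is empty. In full-image pixels, the tab top is at about (248.4,206.4) in the top view and the dish lid at (237,216) top and (282.5,206) side.

```bash
python3 - <<'E'
from h import *
T=lambda x,y:(170+(x-2)/5,185+(y-2)/5); S=lambda x,y:(250+(x-504)/3.75,120+(y-2)/3.75)
print('dish',tri([ray('top',T(335,152)),ray('side',S(624,322))]))
print('tabtop',tri([ray('top',T(392,105)),ray('side',S(625,240))]), plane('top',T(392,105),.092))
print('head',plane('top',T(118,113),.086),plane('side',S(635,440),.086))
h=[plane('top',T(*p),.07) for p in((78,62),(242,72),(57,170),(230,183))]
print('hood',np.round(h,3))
b=[plane('top',T(*p),.008) for p in((430,132),(417,246))]; print('baserear',np.round(b,3))
hs=[plane('side',S(*p),.07) for p in((557,366),(700,368),(555,497),(714,500))]; print('hoodside',np.round(hs,3))
ang=lambda a,b:np.degrees(np.arctan2(-(a-b)[0],(a-b)[1]))
print(ang(h[0],h[1]),ang(h[2],h[3]),ang(hs[2],hs[0]),ang(hs[3],hs[1]))
E
```

```text
dish (array([0.47853589, 0.11174166, 0.04723081]), [np.float64(0.00017294211884189115), np.float64(0.0001729421188418322)])
tabtop (array([0.48871577, 0.07196142, 0.09788506]), [np.float64(0.0061935406129309525), np.float64(0.006193540612931)]) [0.49977391 0.07161802 0.092     ]
head [0.45309752 0.27016219 0.086     ] [0.46058101 0.28032164 0.086     ]
hood [[0.502 0.319 0.07 ]
 [0.52  0.194 0.07 ]
 [0.405 0.304 0.07 ]
 [0.421 0.176 0.07 ]]
baserear [[0.538 0.052 0.008]
 [0.435 0.039 0.008]]
hoodside [[0.519 0.198 0.07 ]
 [0.422 0.184 0.07 ]
 [0.506 0.322 0.07 ]
 [0.409 0.309 0.07 ]]
8.080995016749478 7.290488339308908 6.232812820905872 5.890413335646434
```

```bash
python3 -m inch '[[0,-471,-388,0,0,0,70],[0,-471,-388,0,0,0,70],[0,-471,-388,0,0,0,70],[0,-471,-388,0,0,0,70],[0,-471,-388,0,0,0,70],[0,-471,-388,0,0,0,70],[0,-471,-388,0,0,0,70],[0,-471,-388,0,0,0,70],[0,-471,-388,0,0,0,70],[0,-471,-388,0,0,0,70],[0,-471,-388,0,0,0,70],[0,-471,-388,0,0,0,70],[0,-471,-388,0,0,0,70],[0,-471,-388,0,0,0,70],[0,-471,-388,0,0,0,70],[0,-471,-388,0,0,0,70],[0,-471,-388,0,0,0,70],[0,-471,-388,0,0,0,70],[0,-471,-388,0,0,0,70],[0,-471,-388,0,0,0,70]]'
python3 - <<'E'
from rig import *
import cv2
s=robot.get_state();print(s['clock'],s['eef_pos'],s['tool_rot'],s['ft_force'],s['qpos'])
cv2.imwrite('pics/w1.png',capture('wrist')[:,:,::-1]);print(get_calibration('wrist'))
E
```

```text
clock: 1.77
eef_pos: [0.4891, 0.0297, 0.2314]
tool_rot: [180.0, -0.0, 97.2]
ft_force: [-1.4, -0.3, 0.2]
grip_width: -0.0003
gripper_force: 0.0
1.7667 [0.48907938 0.02967247 0.23144972] [ 1.79998121e+02 -8.45860949e-03  9.72322011e+01] [-1.38561867 -0.34894362  0.19270627] [-4.38122625e+00 -2.46431698e+00  4.74935920e-01  9.29391152e+01
  8.66369854e-03  7.83865728e+01]
{'camera_matrix': array([[327.09047718,   0.        , 252.73112944],
       [  0.        , 327.09047718, 194.71142526],
       [  0.        ,   0.        ,   1.        ]]), 'D': array([-0.0245055,  0.       ,  0.       ,  0.       ,  0.       ]), 'view': array([[ 9.92029731e-01,  1.26002905e-01,  5.29393574e-04,
        -4.89593395e-01],
       [-1.20079097e-01,  9.46647674e-01, -2.99063858e-01,
         6.93440138e-02],
       [-3.81840640e-02,  2.96616669e-01,  9.54232953e-01,
        -3.70525587e-01],
       [ 0.00000000e+00,  0.00000000e+00,  0.00000000e+00,
         1.00000000e+00]])}
```

View pics/w1.png

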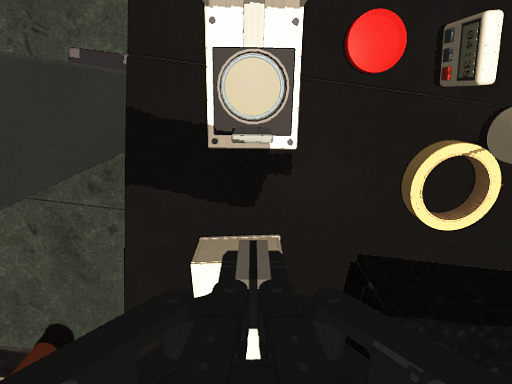

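The wrist view shows the loaded carriage ahead: dish at (253,87), tab at (232–273, 134–143), base rear edge on row 148. The fingers are lined up with the tab.

```bash
python3 - <<'E'
from h import *
print('cam',ray('wrist',(252,139))[0])
for n,uv,z in[('tabL',(232,139),.092),('tabR',(273,138),.092),('tabRrear',(252,143),.092),('dish',(253,86),.051),('baseRL',(209,148),.008),('baseRR',(297,149),.008),('baseFL',(206,8),.008),('baseFR',(302,8),.008)]: print(n,plane('wrist',uv,z).round(4))
print('tab tri',tri([ray('wrist',(252,138)),ray('top',(248.2,205.8))]),'dish tri',tri([ray('wrist',(253,86)),ray('top',(236.6,215))]))
E
```

```text
cam [0.4798698  0.10594991 0.3745652 ]
tabL [0.4672 0.0657 0.092 ]
tabR [0.502 0.071 0.092]
tabRrear [0.4847 0.0644 0.092 ]
dish [0.4796 0.1118 0.051 ]
baseRL [0.4388 0.0404 0.008 ]
baseRR [0.5372 0.0518 0.008 ]
baseFL [0.4233 0.1809 0.008 ]
baseFR [0.5188 0.1931 0.008 ]
tab tri (array([0.48477504, 0.06921342, 0.11151154]), [np.float64(0.0022467435497757846), np.float64(0.0022467435497756164)]) dish tri (array([0.47954141, 0.11190605, 0.04598069]), [np.float64(4.243565688634435e-05), np.float64(4.2435656886390574e-05)])
```

The wrist and top measurements agree: tab rear face at (0.485, 0.064), rail yaw about 97°, with a gap of about 23 mm along the tool's +x. Now I descend.

```bash
python3 -m inch '[[0,0,0,40,0,0,0],[0,0,0,80,0,0,0],[0,0,0,120,0,0,0],[0,0,0,150,0,0,0],[0,0,0,173,0,0,0],[0,5,0,173,0,0,0],[0,10,0,173,0,0,0],[0,14,0,173,0,0,0],[0,16,0,173,0,0,0],[0,16,0,173,0,0,0],[0,16,0,173,0,0,0]]'
```

```text
clock: 2.73
eef_pos: [0.4893, 0.0447, 0.0604]
tool_rot: [179.8, 0.0, 97.2]
ft_force: [0.7, 0.1, -0.9]
grip_width: 0.0
gripper_force: 0.0
```

```bash
python3 -m inch '[[0,1,0,0,0,0,0],[0,2,0,0,0,0,0],[0,3,0,0,0,0,0],[0,4,0,0,0,0,0],[0,5,0,0,0,0,0],[0,6,0,0,0,0,0],[0,7,0,0,0,0,0],[0,8,0,0,0,0,0],[0,9,0,0,0,0,0],[0,10,0,0,0,0,0]]'
```

```text
clock: 3.57
eef_pos: [0.4865, 0.0538, 0.0583]
tool_rot: [-180.0, 0.1, 97.1]
ft_force: [0.3, -2.9, -0.3]
grip_width: -0.0001
gripper_force: 1.4
```

Contact is starting at about -3 N. I'll keep pushing slowly through the catch.

```bash
python3 -m inch '[[0,0.7,0,0,0,0,0],[0,1.4,0,0,0,0,0],[0,2.1,0,0,0,0,0],[0,2.8,0,0,0,0,0],[0,3.5,0,0,0,0,0],[0,4.2,0,0,0,0,0],[0,5,0,0,0,0,0],[0,6,0,0,0,0,0],[0,7,0,0,0,0,0],[0,8,0,0,0,0,0]]'
```

```text
clock: 4.4
eef_pos: [0.4857, 0.0603, 0.0583]
tool_rot: [-180.0, 0.2, 97.0]
ft_force: [0.5, -5.9, -0.2]
grip_width: 0.0001
gripper_force: 3.0
```

```bash
python3 -m inch '[[0,1,0,0,0,0,0],[0,2,0,0,0,0,0],[0,3,0,0,0,0,0],[0,4,0,0,0,0,0],[0,5,0,0,0,0,0],[0,6,0,0,0,0,0],[0,7,0,0,0,0,0],[0,8,0,0,0,0,0],[0,9,0,0,0,0,0],[0,10,0,0,0,0,0],[0,11,0,0,0,0,0],[0,12,0,0,0,0,0]]'
```

```text
clock: 5.4
eef_pos: [0.4841, 0.0747, 0.0583]
tool_rot: [180.0, -0.0, 97.1]
ft_force: [1.8, -1.7, -1.3]
grip_width: 0.0002
gripper_force: 1.0
```

The catch has released. I'll carry on at about 25 mm/s, keeping well short of the stop.

```bash
python3 -m inch '[[0,1.5,0,0,0,0,0],[0,3,0,0,0,0,0],[0,5,0,0,0,0,0],[0,7,0,0,0,0,0],[0,9,0,0,0,0,0],[0,11,0,0,0,0,0],[0,13,0,0,0,0,0],[0,15,0,0,0,0,0],[0,17,0,0,0,0,0],[0,19,0,0,0,0,0],[0,21,0,0,0,0,0],[0,23,0,0,0,0,0],[0,25,0,0,0,0,0],[0,27,0,0,0,0,0],[0,29,0,0,0,0,0],[0,31,0,0,0,0,0],[0,32.5,0,0,0,0,0],[0,34,0,0,0,0,0],[0,35,0,0,0,0,0],[0,36,0,0,0,0,0]]'
python3 - <<'E'
from rig import *
import cv2
cv2.imwrite('pics/w2.png',capture('wrist')[:,:,::-1])
E
```

```text
clock: 7.07
eef_pos: [0.4796, 0.11, 0.0584]
tool_rot: [180.0, 0.0, 97.1]
ft_force: [2.7, -1.3, 0.8]
grip_width: -0.0001
gripper_force: 1.0
```

View pics/w2.png

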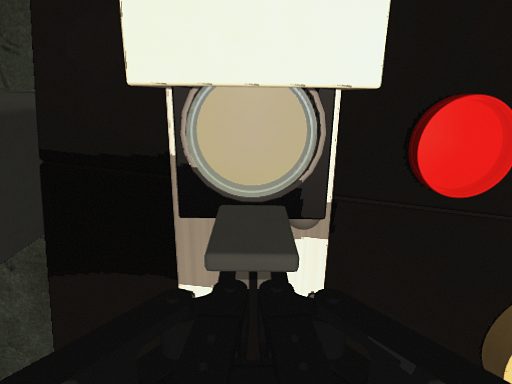

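The dish sits flat in its nest at (252,135), the tab at (252,238) is centred on the fingers, and the deck is entering the hood. About 47 mm is left, so I'll cover 36 mm and then creep.

```bash
python3 -m inch '[[0,1.5,0,0,0,0,0],[0,3,0,0,0,0,0],[0,5,0,0,0,0,0],[0,7,0,0,0,0,0],[0,9,0,0,0,0,0],[0,11,0,0,0,0,0],[0,13,0,0,0,0,0],[0,15,0,0,0,0,0],[0,17,0,0,0,0,0],[0,19,0,0,0,0,0],[0,21,0,0,0,0,0],[0,23,0,0,0,0,0],[0,25,0,0,0,0,0],[0,27,0,0,0,0,0],[0,29,0,0,0,0,0],[0,31,0,0,0,0,0],[0,32.5,0,0,0,0,0],[0,34,0,0,0,0,0],[0,35,0,0,0,0,0],[0,36,0,0,0,0,0]]'
```

```text
clock: 8.78
eef_pos: [0.475, 0.1457, 0.0583]
tool_rot: [-180.0, 0.0, 97.1]
ft_force: [2.0, -2.2, 1.1]
grip_width: -0.0002
gripper_force: 1.0
```

```bash
python3 -m inch '[[0,0.7,0,0,0,0,0],[0,1.4,0,0,0,0,0],[0,2.1,0,0,0,0,0],[0,2.8,0,0,0,0,0],[0,3.5,0,0,0,0,0],[0,4.2,0,0,0,0,0],[0,4.9,0,0,0,0,0],[0,5.6,0,0,0,0,0],[0,6.3,0,0,0,0,0],[0,7,0,0,0,0,0]]'
```

```text
clock: 9.62
eef_pos: [0.4741, 0.1526, 0.0582]
tool_rot: [-180.0, 0.0, 97.1]
ft_force: [2.0, -1.5, -0.3]
grip_width: -0.0001
gripper_force: 1.0
```

```bash
python3 -m inch '[[0,0.5,0,0,0,0,0],[0,1,0,0,0,0,0],[0,1.5,0,0,0,0,0],[0,2,0,0,0,0,0],[0,2.5,0,0,0,0,0],[0,3,0,0,0,0,0]]'
```

```text
clock: 10.12
eef_pos: [0.4738, 0.1556, 0.0583]
tool_rot: [-180.0, 0.0, 97.1]
ft_force: [1.8, -1.7, 0.1]
grip_width: -0.0002
gripper_force: 1.0
```

```bash
python3 -m inch '[[0,0.4,0,0,0,0,0],[0,0.8,0,0,0,0,0],[0,1.2,0,0,0,0,0],[0,1.2,0,0,0,0,0]]'
```

```text
clock: 10.45
eef_pos: [0.4736, 0.1569, 0.0583]
tool_rot: [-180.0, -0.0, 97.1]
ft_force: [2.0, -2.8, -0.2]
grip_width: 0.0004
gripper_force: 0.9
```

```bash
python3 -m inch '[[0,0.4,0,0,0,0,0],[0,0.8,0,0,0,0,0],[0,1.2,0,0,0,0,0],[0,1.2,0,0,0,0,0]]'
```

```text
clock: 10.78
eef_pos: [0.4735, 0.1574, 0.0583]
tool_rot: [-180.0, 0.1, 97.1]
ft_force: [1.9, -3.6, -0.4]
grip_width: 0.0001
gripper_force: 2.1
```

```bash
python3 -m inch '[[0,0.4,0,0,0,0,0],[0,0.8,0,0,0,0,0],[0,1.2,0,0,0,0,0],[0,1.2,0,0,0,0,0]]'
```

```text
clock: 11.12
eef_pos: [0.4735, 0.1574, 0.0583]
tool_rot: [-180.0, 0.2, 97.1]
ft_force: [2.0, -6.8, 0.3]
grip_width: 0.0002
gripper_force: 3.6
```

```bash
python3 -m inch '[[0,0.4,0,0,0,0,0],[0,0.8,0,0,0,0,0],[0,1.2,0,0,0,0,0],[0,1.2,0,0,0,0,0]]'
```

```text
clock: 11.45
eef_pos: [0.4735, 0.1574, 0.0584]
tool_rot: [-180.0, 0.4, 97.0]
ft_force: [2.4, -10.5, 0.9]
grip_width: -0.0001
gripper_force: 5.1
```

The tool holds still while the force rises to 10 N, so the carriage is on the rigid stop at the expected place. I'll back straight off, rise and check.

```bash
python3 -m inch '[[0,-1,0,0,0,0,0],[0,-3,0,0,0,0,0],[0,-7,0,0,0,0,0],[0,-15,0,0,0,0,0],[0,-30,0,0,0,0,0],[0,-45,0,0,0,0,0],[0,-55,0,0,0,0,0],[0,-60,0,-20,0,0,0],[0,-60,0,-60,0,0,0],[0,-60,0,-100,0,0,0],[0,-60,0,-130,0,0,0],[0,-60,0,-145,0,0,0],[0,-60,0,-150,0,0,0],[0,-60,0,-150,0,0,0],[0,-60,0,-150,0,0,0]]'
python3 - <<'E'
from rig import *
import cv2,numpy as np
w=capture('wrist')[:,:,::-1];t=capture('side')[:,:,::-1]
t=cv2.resize(t[110:350,170:340],None,fx=1.6,fy=1.6)
o=np.zeros((384,512+272,3),np.uint8);o[:,:512]=w;o[:,512:]=t
cv2.imwrite('pics/f.png',o)
from h import *
E
```

```text
clock: 12.7
eef_pos: [0.4801, 0.1008, 0.2071]
tool_rot: [-179.9, -0.0, 97.1]
ft_force: [-0.8, -0.9, -0.2]
grip_width: 0.0001
gripper_force: 0.0
```

View pics/f.png

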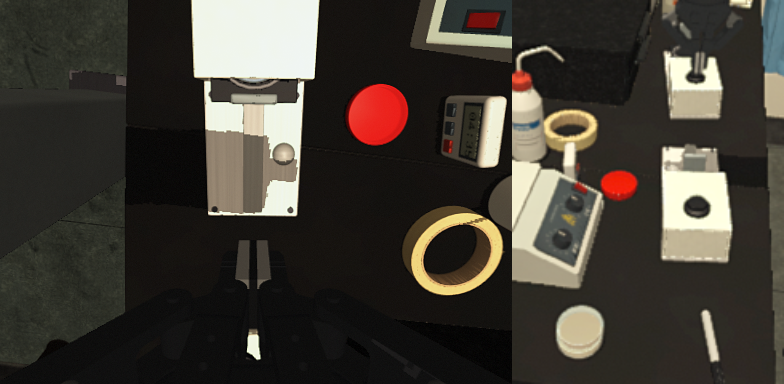

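The carriage is home: the tab at (255,99) stands just outside the hood, with the nest and dish inside it. The tape, marker and empty slide look untouched. The final tool position matches 105 mm of travel to within a millimetre.

```bash
python3 -c "
from rig import robot
print(robot.sign_off())"
```

```text
the job is handed in; nothing more can be done
None
```

The loaded (left) carriage is home against its end stop, pressed there with about 10 N; the dish was flat in its nest when last seen before the hood hid it, nothing else was touched, and the job is handed in at about 13 s.

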